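Shut and start the annealing kiln

ROBOT

A 6-joint arm with a two-finger parallel gripper is mounted at the origin on a cart in front of the work surface, level with it; the furniture and walls round the work are solid. World frame = base frame: x ahead of the robot, y to its left, z up, the work surface at z = 0. Lengths are in m, angles in degrees, forces in N, time in s.
With the tool pointing down it reaches from about 0.35 to 0.85 m from the base axis. Payload 8.1 kg.
Tool frame: the origin (TCP) lies at the very end of the fingers, on their centre line; the grasp point (between the pads) lies 19 mm behind it; z points along the fingers, y is the direction in which the jaws open and shut (so a half turn about z gives the same grasp; the last joint's range is limited). The gripper opens to 85 mm and grips with 20 to 120 N. Pads are 22 mm wide; open, the fingers measure 114 mm over their backs; the gripper's body (76 mm by 85 mm) begins 54 mm behind the grasp point. The pads swing forward as they close: fully open they stand 13 mm farther back than shut.
Start: joints at [-76.398, 7.471, 85.268, -0, 87.261, -4.893], TCP at [0.19, -0.569, 0.231] pointing down, gripper open.
Joint ranges: [-169.43, 169.43], [-51.17, 129.36], [1.28, 143.12], [-76.62, 256.62], [0, 156.53], [-152.29, 152.29]. Speed limits (degrees/s): [136.94, 136.94, 159.86, 180, 180, 180].

INTERFACE

Orientations are given as a 3x3 rotation matrix whose columns are the frame's x, y, z axes.
In Python, from cell import get_state, get_image, get_calibration, hand_in gives the robot as it stands.
- The arm moves only by the shell command python3 -m pendant 'ROWS' [FORCE]. ROWS is a JSON object of lists of equal length, an entry for each row: "fingers": the gripper's target within -1 to 1 (fully open at 1, half-way at 0, shut at -1); "linear": the shift along the world's x, y, z in units of 30 mm (1.0 is 30 mm), a list of three; "twist": the turn about the world's z in units of 5 degrees (1.0 is 5 degrees). In form: {"fingers": [fingers, ...], "linear": [[dx, dy, dz], ...], "twist": [twist, ...]}. A call has 1 to 10 rows; each row shifts and turns the pose as measured when the row begins; what a row does not reach is not made up. A row lasts 1/10 s, in which the tool goes at most 50 mm and 8.59 degrees, less where a joint would pass 70% of its speed; a pose out of reach is approached as far as the arm can. A call with a number of a shift or a turn outside -1 to 1 is refused whole. A call with a gripper value outside its range is refused whole. The fingers move at their own pace and stop on an object; FORCE is the grip in N (left out, the last holds). Time passes only in rows, so rows that do not move let the fingers close. It gives the time, the measured TCP pose, the force and the opening at its end, in the units of the state.
- get_state(): the state, without advancing time (a new reading comes with each control period).
- get_image(name): name is "scene" or "side" or "wrist"; returns (picture, depth): 384x512x3 uint8, red, green, blue; 384x512 float32, m along the optical axis (not along the pixel's ray), 0 where there is no reading.
- get_calibration(name): a dict with "camera_matrix" (3x3 intrinsics, pixels), "R" (3x3) and "t" (3): a world point X has camera coordinates R X + t; the wrist camera has in their place "mount" (4x4, takes a point from camera to tool coordinates, whose origin is the TCP and whose axes are the flange's). Camera axes: x right, y down, z forward; pixel columns grow to the right and rows downward; lengths in m; the calibration is good to about 2 mm. The wrist camera is an equidistant fisheye: a pixel r from the principal point sees the ray r / f radians off the axis. A picture is of the moment at which its call begins: read the wrist's pose just before it. get_calibration takes no time and is no camera call.
- hand_in(): hands the job in, once; it reports no verdict.
The state is a dict: "clock": time; "joint_pos": joint angles; "joint_velocities": joint speeds; "effort": joint torques, N m; "tool_pos": TCP position; "ee_rot": TCP orientation; "contact_force": force on the tool from outside, world axes, zero at the start; "wrist_torque": the same for the moment, N m; "finger_gap": opening from 0.0 (shut) to 1.0 (fully open).
Only numpy, scipy, OpenCV 4.12 (cv2) and the standard library are available. Lean on these libraries where they do the work, as an engineer would, in place of code of your own. Each camera call takes 0.05 s, during which the arm holds its last target. There are 200 camera calls.

TASK

The annealing kiln is loaded and its lid stands open. Using only your fingertips, push the lid down until the spring catch at the front snaps over its pin and holds it shut, then switch the power on by pressing the white-marked end of the black rocker all the way over, and last press the green start key fully down, hold it for a moment and let it come back up. Keep to that order, do not press the white or the red key, and pick nothing up: the glassware in and beside the kiln and the frit jar stay standing where they are.

Things in the scene. Friction and masses are not known exactly. Their poses are not given: they have to be found in the camera images.
- kiln: small grey bench annealing kiln, fixed, 270 deep x 200 wide; origin at the centre of its footprint on the worktop. Its own x points to its back, y to its left (seen from the front), z up. The case (x -50 to +135, top of the walls z 135) is open at the top under the lid; the control console is in front of it (x -135 to -50), its dark face sloping down to the front by 10 degrees, face centre at x -93, z 98. A pull bar sticks out 24 mm in front of the lid at y +30 to +88.
- lid_hinge (a point): middle of the lid's hinge axis, at the back of the kiln (kiln x +130, z 139); the axis runs along the kiln's y and does not move. Pushing straight down on the lid's outer face 75 mm in front of this axis (measured level) closes it all the way; this takes about 3 N at first and 10 to 15 N past the catch
- lid_front (a point): middle of the front (free) edge of the lid's outer face; moves with the lid. The lid is a flat aluminium plate 185 (hinge to front edge) x 200, its outer face 25 mm off the hinge axis, so the face lies 164 above the worktop when shut
- kiln_lid (a joint): lid angle, rad: 0 = shut and caught, 0.6 to 0.85 at the start, held by a stiff sprung hinge. Uncaught it springs back up to about 0.2 to 0.4. The pin meets the catch at about 0.07, the catch snaps over at about 0, and the lid stops hard at -0.018 (its face up to 2 mm lower there, 75 mm from the hinge, than when caught)
- catch (a joint): spring catch (steel hook, 14 wide, in the middle of the case front, up to 167 above the worktop and up to kiln x -74) that snaps over a pin on the lid's front edge; rad, 0 = home, grows as the hook swings out towards the front. It is about 0.13 out while the pin passes and returns to 0 by itself. Pushing it forward by hand would release the lid
- rocker (a joint): black power rocker, 36 x 20, V-shaped, on the console's left end; it tips about an axis along the kiln's y. 0 = off (front end, with a white line, stands up), 0.4 = on (front end down). It snaps over past 0.2 and stays; about 4 to 5 N on its front end
- rocker_on_end (a point): on the rocker's front half, 15 mm in front of its pivot, on the face with the white line: press here, straight down; moves with the rocker, about 6 mm down from off to on. When on, the front half lies 6 mm above the console face
- start_key (a joint): green start key, m pressed along the console's normal: 0 = up, 0.004 = fully down (5 N), springs back
- start_key_top (a point): middle of the green start key's top, 21 mm across, 10 mm above the console face; z of the point is parallel to the console's normal
- white_key (a joint): white key, 45 mm to the left of the green one; m pressed, 0 = up; leave alone
- white_key_top (a point): middle of the white key's top, 21 mm across
- stop_key (a joint): red stop key, 45 mm to the right of the green one; m pressed, 0 = up; leave alone
- stop_key_top (a point): middle of the red stop key's top, 21 mm across
- vase_mid (a point): pale blue glass vase standing in the kiln, 35 wide, 82 tall; point on its axis 40 above its foot
- bottle_mid (a point): green glass stoppered bottle standing in the kiln, 32 wide, 92 tall; point on its axis 40 above its foot
- jug_mid (a point): clear glass jug with a yellow handle, 40x52x74, standing beside the kiln; point on its axis 40 up
- cruet_mid (a point): clear glass cruet with green spout and handle, 36x60x86, standing beside the kiln; point on its axis 40 up
- jar_mid (a point): green frit jar with screw lid, 48 across, 63 tall, standing beside the kiln; point on its axis 30 up
Not all that is in view belongs to the job. Leave any pink look-alike of the part that bears cruet_mid alone.

How it is judged:
By the outcome, as a careful person would: the job done as asked, in the order asked, and still so for the second after the job is handed in, with the robot touching nothing.
It also fails if it takes over 46 s, if anything falls off the work surface, if the arm or the gripper's body presses on something with over 40 N, if the wrist force passes 120 N, or if a joint passes its speed limit or range.

## Working session

There is one attempt and no reset: what is moved stays moved. The work goes in short steps, Python scripts to look and compute and a shell command to move; the robot and the scene stay as the last step left them, time stands still between calls to the robot, and variables do not carry over. Pictures are saved under pics/ and viewed, about 8 in all and at most 12, crops included, and the job is handed in when it is done.

```bash
mkdir -p pics; cat > h.py <<'E'
import numpy as np, cv2
from cell import *
def snap(n,tag):
    p,d=get_image(n); cv2.imwrite(f'pics/{tag}.png',p[:,:,::-1]); np.savez(f'pics/{tag}.npz',p=p,d=d); return p,d
def pts(n,d):
    c=get_calibration(n);K=np.array(c['camera_matrix']);R=np.array(c['R']);t=np.array(c['t'])
    v,u=np.mgrid[:d.shape[0],:d.shape[1]]
    X=np.stack([(u-K[0,2])/K[0,0]*d,(v-K[1,2])/K[1,1]*d,d],-1)
    return (X-t)@R
E
python3 - <<'E'
from h import *
a,_=snap('scene','s1');b,_=snap('side','d1')
cv2.imwrite('pics/both.png',cv2.resize(np.vstack([a,b])[:,:,::-1],None,fx=.78,fy=.78))
for n in('scene','side'):
    c=get_calibration(n);print(np.round(-np.array(c['R']).T@c['t'],3),np.round(c['R'],2)[2])
s=get_state();print(s)
E
```

```text
[0.235 0.243 0.668] [ 0.35 -0.69 -0.64]
[ 0.124 -0.962  0.513] [ 0.51  0.72 -0.47]
{'clock': 0.1, 'joint_pos': array([-7.63986818e+01,  7.51164172e+00,  8.53225998e+01, -1.51582443e-03,
        8.72608535e+01, -4.89459440e+00]), 'joint_velocities': array([-0.01304299, -0.08317118, -0.21266355,  0.04204079, -0.02519761,
       -0.03950284]), 'effort': array([ 8.22150323e-04, -5.70950568e+01, -5.01942837e+01, -1.28601641e-04,
        8.06878408e-03, -1.40291925e-05]), 'tool_pos': array([ 0.19022397, -0.56853352,  0.23034457]), 'ee_rot': array([[ 9.48345905e-01,  3.17237880e-01, -4.15991828e-04],
       [ 3.17238131e-01, -9.48344550e-01,  1.60695905e-03],
       [ 1.15284699e-04, -1.65592150e-03, -9.99998622e-01]]), 'contact_force': array([-0.43501102, -0.06626433, -0.84008797]), 'wrist_torque': array([-0.02722844, -0.04631036,  0.02302805]), 'finger_gap': 0.9993496514878781}
```

View pics/both.png

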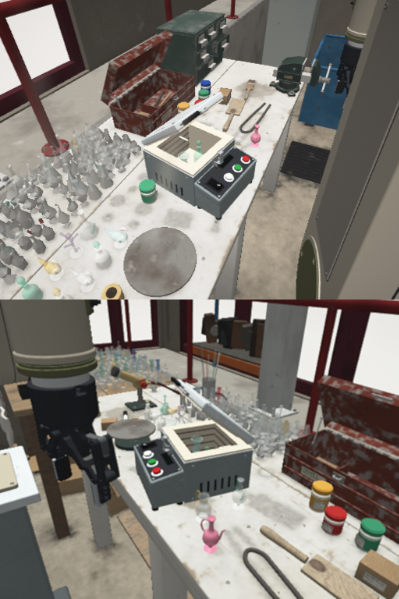

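```bash
python3 - <<'E'
from h import *
a=np.load('pics/s1.npz');b=np.load('pics/d1.npz')
cv2.imwrite('pics/c.png',np.hstack([cv2.resize(a['p'][100:290,150:350],(400,380)),cv2.resize(b['p'][100:290,150:350],(400,380))])[:,:,::-1])
for n,z in(('scene',a),('side',b)):
    P=pts(n,z['d']);h=cv2.cvtColor(z['p'],cv2.COLOR_RGB2HSV)
    H,S,V=[h[...,i].astype(int) for i in range(3)]
    for nm,m in(('green',(H>40)&(H<85)&(S>120)&(V>60)),('red',((H<6)|(H>174))&(S>160)&(V>120)),('white',(S<40)&(V>190))):
        m=m&(z['d']>0)&(P[...,2]>.09)&(P[...,2]<.14)&(np.hypot(P[...,0],P[...,1])<.9)
        k,L,st,c=cv2.connectedComponentsWithStats(m.astype(np.uint8))
        for i in range(1,k):
            if 12<st[i,4]<1500: print(n,nm,st[i,4],np.round(c[i]),np.round(np.median(P[L==i],0),4))
E
```

```text
scene green 54 [305. 214.] [ 0.4051 -0.3293  0.1052]
scene red 47 [315. 203.] [ 0.3963 -0.3738  0.1055]
scene white 24 [235. 177.] [ 0.6071 -0.3734  0.1112]
scene white 33 [313. 207.] [ 0.397  -0.3657  0.099 ]
scene white 36 [303. 218.] [ 0.4052 -0.322   0.0984]
scene white 100 [293. 227.] [ 0.4147 -0.2825  0.1038]
scene white 37 [102. 272.] [ 0.7088 -0.0229  0.0911]
side green 57 [194. 207.] [ 0.4044 -0.3343  0.1054]
side red 16 [182. 106.] [0.6471 0.2563 0.1206]
side red 59 [200. 218.] [ 0.396  -0.3759  0.1051]
side white 80 [189. 198.] [ 0.4123 -0.2916  0.1031]
side white 36 [196. 211.] [ 0.4032 -0.3396  0.0982]
side white 41 [202. 223.] [ 0.3937 -0.3837  0.0979]
```

View pics/c.png

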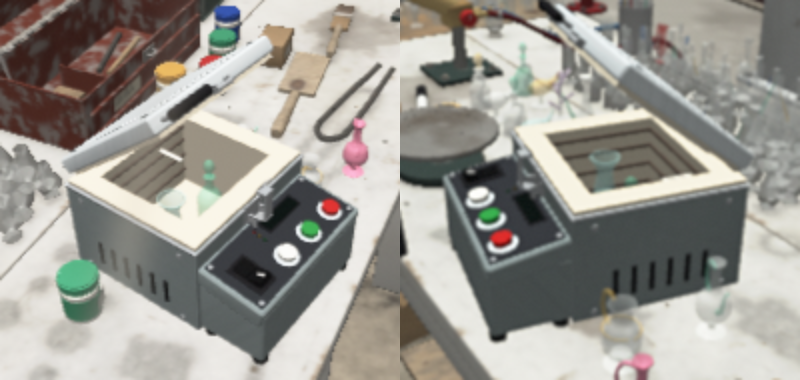

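```bash
python3 - <<'E'
from h import *
Q=[]
for n,t in(('scene','s1'),('side','d1')):
    z=np.load(f'pics/{t}.npz');P=pts(n,z['d']);p=z['p'].astype(int)
    m=(z['d']>0)&(abs(P[...,2]-.135)<.006)&(P[...,0]>.35)&(P[...,0]<.8)&(P[...,1]<-.1)&(P[...,1]>-.55)&(p.min(-1)>150)&(p[...,0]>p[...,2]+10)
    k,L,st,c=cv2.connectedComponentsWithStats(m.astype(np.uint8));i=1+np.argmax(st[1:,4]);q=P[L==i];Q.append(q)
    print(n,len(q),np.median(q[:,2]),cv2.minAreaRect(q[:,:2].astype(np.float32)*1000))
yk=np.array([.4048-.396,-.332+.375]);
r=cv2.minAreaRect(np.vstack(Q)[:,:2].astype(np.float32)*1000);print(r);print(cv2.boxPoints(r))
# rocker area: dark console points left end
z=np.load('pics/s1.npz');P=pts('scene',z['d'])
for v in range(230,244,2): print([(u,tuple(np.round(P[v,u]*1000).astype(int)),int(z['p'][v,u].mean())) for u in range(268,290,3)])
# lid: bright grey plane above
for n,t in(('scene','s1'),('side','d1')):
    z=np.load(f'pics/{t}.npz');P=pts(n,z['d'])
    m=(z['d']>0)&(P[...,2]>.16)&(P[...,2]<.36)&(P[...,0]>.45)&(P[...,0]<.75)&(P[...,1]<-.2)&(P[...,1]>-.55)
    q=P[m];print(n,len(q),np.round(q[np.argsort(-q[:,2])[:5]],3),np.round(np.percentile(q,[1,99],axis=0),3))
    d=(q[:,:2]@np.array([.98,-.19]))
    for lo in np.arange(d.min(),d.max(),.02):
        s=q[(d>=lo)&(d<lo+.02)]
        if len(s): print(round(lo,3),len(s),np.round(s[:,2].max(),3),np.round(s[:,2].min(),3))
E
```

```text
scene 1709 0.1360494833406554 ((561.52490234375, -335.49945068359375), (203.11410522460938, 185.112548828125), 78.31427001953125)
side 1694 0.13573403229674247 ((563.67041015625, -338.6205749511719), (203.197265625, 191.0507354736328), 79.05440521240234)
((563.7579956054688, -337.2489929199219), (205.8764190673828, 191.0086212158203), 79.19361114501953)
[[ 450.64734 -420.45554]
 [ 638.2687  -456.2679 ]
 [ 676.86865 -254.04245]
 [ 489.2473  -218.23007]]
[(268, (np.int64(458), np.int64(-251), np.int64(104)), 41), (271, (np.int64(451), np.int64(-251), np.int64(107)), 23), (274, (np.int64(447), np.int64(-258), np.int64(102)), 30), (277, (np.int64(442), np.int64(-261), np.int64(101)), 57), (280, (np.int64(437), np.int64(-267), np.int64(98)), 63), (283, (np.int64(431), np.int64(-268), np.int64(100)), 63), (286, (np.int64(426), np.int64(-272), np.int64(99)), 62), (289, (np.int64(420), np.int64(-274), np.int64(99)), 245)]
[(268, (np.int64(454), np.int64(-242), np.int64(108)), 28), (271, (np.int64(449), np.int64(-245), np.int64(107)), 24), (274, (np.int64(444), np.int64(-249), np.int64(106)),
[... 2738 characters left out ...]
0.513 -0.274  0.287]
 [ 0.513 -0.277  0.287]] [[ 0.496 -0.423  0.163]
 [ 0.666 -0.23   0.286]]
0.502 8 0.168 0.16
0.542 211 0.287 0.255
0.562 745 0.276 0.243
0.582 207 0.271 0.226
0.602 166 0.255 0.208
0.622 148 0.239 0.193
0.642 145 0.223 0.177
0.662 129 0.206 0.162
0.682 94 0.19 0.161
0.702 34 0.174 0.161
side 1853 [[ 0.508 -0.292  0.286]
 [ 0.517 -0.256  0.286]
 [ 0.511 -0.27   0.286]
 [ 0.515 -0.264  0.286]
 [ 0.513 -0.278  0.286]] [[ 0.494 -0.452  0.162]
 [ 0.634 -0.246  0.285]]
0.503 8 0.168 0.16
0.543 135 0.286 0.26
0.563 643 0.275 0.238
0.583 232 0.269 0.219
0.603 198 0.254 0.201
0.623 184 0.237 0.186
0.643 181 0.222 0.169
0.663 153 0.205 0.16
0.683 101 0.187 0.16
0.703 18 0.173 0.16
```

```bash
python3 -m pendant '{"fingers":[-1,-1,-1,-1,-1,-1,-1,-1,-1,-1],"linear":[[0,0,1],[0,0,1],[0,0,1],[0.5,0.5,1],[1,0.6,0.5],[1,0.6,0],[1,0.6,0],[1,0.6,0],[1,0.6,0],[1,0.6,0]],"twist":[-1,-1,-1,-1,-1,-1,0,0,0,0]}' 30
```

```text
clock: 1.1
tool_pos: [0.3861, -0.4395, 0.364]
ee_rot: [[0.973, -0.23, 0.003], [-0.23, -0.973, 0.013], [0.0, -0.013, -1.0]]
contact_force: [0.6, 0.2, -0.3]
finger_gap: 0.001
```

```bash
python3 -m pendant '{"fingers":[-1,-1,-1,-1,-1,-1,-1,-1,-1],"linear":[[1,0.5,0],[1,0.5,0],[1,0.5,0],[1,0.5,0],[1,0.6,0],[1,0.6,0],[0.3,0.1,0],[0,0,0],[0,0,0]],"twist":[0.4,0,0,0,0,0,0,0,0]}'
python3 - <<'E'
from h import *
s=get_state();t=s['tool_pos'];print(t,s['contact_force'],s['ee_rot'][:,1])
print((np.array([.576,-.339,.255])-t)/.03)
E
```

```text
clock: 2.0
tool_pos: [0.5842, -0.3311, 0.3575]
ee_rot: [[0.982, -0.189, -0.004], [-0.189, -0.982, 0.019], [-0.008, -0.018, -1.0]]
contact_force: [0.2, -0.3, 0.3]
finger_gap: -0.003
[ 0.58424702 -0.33111734  0.35754374] [ 0.20587619 -0.28850492  0.27040216] [-0.18923676 -0.98176883 -0.01787225]
[-0.27490063 -0.26275523 -3.41812467]
```

```bash
python3 -m pendant '{"fingers":[-1,-1,-1,-1,-1,-1,-1,-1],"linear":[[-0.27,-0.26,-1],[0,0,-1],[0,0,-0.8],[0,0,-0.3],[0,0,-0.3],[0,0,-0.3],[0,0,-0.3],[0,0,-0.3]],"twist":[0,0,0,0,0,0,0,0]}'
```

```text
clock: 2.8
tool_pos: [0.571, -0.3467, 0.2308]
ee_rot: [[0.98, -0.198, 0.003], [-0.198, -0.98, 0.011], [0.001, -0.012, -1.0]]
contact_force: [0.1, 0.1, 1.9]
finger_gap: -0.002
```

```bash
python3 -m pendant '{"fingers":[-1,-1,-1,-1,-1,-1,-1,-1],"linear":[[0.1,0.1,-0.3],[0.1,0.1,-0.3],[0,0,-0.3],[0,0,-0.3],[0,0,-0.3],[0,0,-0.3],[0,0,-0.2],[0,0,-0.2]],"twist":[0,0,0,0,0,0,0,0]}'
```

```text
clock: 3.6
tool_pos: [0.5775, -0.3402, 0.1617]
ee_rot: [[0.98, -0.197, 0.003], [-0.197, -0.98, 0.01], [0.001, -0.01, -1.0]]
contact_force: [-14.4, 4.5, 33.4]
finger_gap: 0.004
```

```bash
python3 -m pendant '{"fingers":[-1,-1],"linear":[[0,0,0],[0,0,-0.03]],"twist":[0,0]}'
python3 -m pendant '{"fingers":[-1,-1,-1,-1,-1,-1,-1],"linear":[[0,0,0.1],[0,0,0.3],[0,0,0.5],[0,0,1],[0,0,1],[0,0,1],[0,0,0]],"twist":[0,0,0,0,0,0,0]}'
python3 - <<'E'
from h import *
a,da=snap('scene','s2');b,db=snap('side','d2')
cv2.imwrite('pics/c2.png',np.hstack([cv2.resize(a[100:290,150:350],(400,380)),cv2.resize(b[100:290,150:350],(400,380))])[:,:,::-1])
for n,d in(('scene',da),('side',db)):
    P=pts(n,d);R=np.array([[.982,-.19],[.19,.982]])
    k=(P[...,:2]-[.522,-.329])@R.T
    for x0 in(-.095,-.08,-.07,-.05,-.02,.02,.06,.1):
        m=(d>0)&(abs(k[...,0]-x0)<.006)&(abs(k[...,1])<.09)&(P[...,2]<.2)&(P[...,2]>.08)
        for lo,hi in((-.08,-.02),(.03,.088)):
            q=P[m&(k[...,1]>lo)&(k[...,1]<hi)][:,2]
            print(n,x0,lo,len(q),np.round(np.percentile(q,[50,90,99]),4) if len(q) else '')
E
```

```text
clock: 3.8
tool_pos: [0.5776, -0.3402, 0.1626]
ee_rot: [[0.98, -0.197, 0.004], [-0.197, -0.98, 0.01], [0.002, -0.01, -1.0]]
contact_force: [-3.6, 2.9, 9.2]
finger_gap: -0.001
clock: 4.5
tool_pos: [0.5763, -0.3393, 0.2854]
ee_rot: [[0.98, -0.197, 0.003], [-0.197, -0.98, 0.011], [0.001, -0.011, -1.0]]
contact_force: [0.2, -1.0, 1.1]
finger_gap: 0.003
scene -0.095 -0.08 99 [0.1005 0.1022 0.1031]
scene -0.095 0.03 121 [0.1013 0.1053 0.107 ]
scene -0.08 -0.08 103 [0.1034 0.1056 0.1066]
scene -0.08 0.03 207 [0.1079 0.1612 0.1625]
scene -0.07 -0.08 91 [0.1057 0.107  0.1078]
scene -0.07 0.03 180 [0.1054 0.1609 0.1626]
scene -0.05 -0.08 249 [0.135  0.1658 0.1672]
scene -0.05 0.03 316 [0.1512 0.1658 0.1673]
scene -0.02 -0.08 87 [0.1662 0.1671 0.1683]
scene -0.02 0.03 106 [0.1661 0.1673 0.1681]
scene 0.02 -0.08 81 [0.1659 0.1674 0.1685]
scene 0.02 0.03 96 [0.1662 0.1673 0.1678]
scene 0.06 -0.08 70 [0.1661 0.1673 0.1679]
scene 0.06 0.03 88 [0.1658 0.1671 0.1675]
scene 0.1 -0.08 64 [0.166  0.1669 0.1677]
scene 0.1 0.03 86 [0.1658 0.1667 0.1678]
side -0.095 -0.08 108 [0.1003 0.1016 0.1023]
side -0.095 0.03 75 [0.1015 0.1056 0.1066]
side -0.08 -0.08 109 [0.103  0.1045 0.1054]
side -0.08 0.03 132 [0.1069 0.1604 0.1617]
side -0.07 -0.08 111 [0.105  0.1063 0.107 ]
side -0.07 0.03 121 [0.1056 0.1607 0.1617]
side -0.05 -0.08 271 [0.1311 0.1654 0.1662]
side -0.05 0.03 157 [0.1585 0.1652 0.1662]
side -0.02 -0.08 86 [0.1658 0.1667 0.167 ]
side -0.02 0.03 56 [0.1658 0.1665 0.1672]
side 0.02 -0.08 86 [0.1658 0.1667 0.1671]
side 0.02 0.03 52 [0.1658 0.1664 0.1667]
side 0.06 -0.08 77 [0.1659 0.1665 0.1671]
side 0.06 0.03 52 [0.1656 0.1667 0.1669]
side 0.1 -0.08 69 [0.1656 0.1662 0.1667]
side 0.1 0.03 50 [0.1654 0.1661 0.1667]
```

View pics/c2.png

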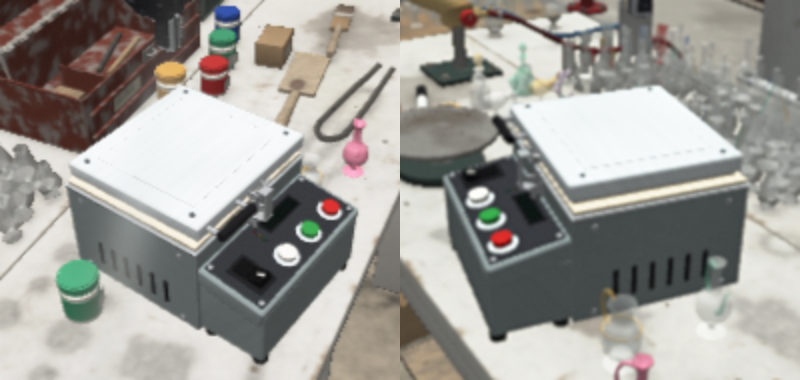

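```bash
python3 - <<'E'
from h import *
R=np.array([[.982,-.19],[.19,.982]])
for n,t in(('scene','s2'),('side','d2')):
    z=np.load(f'pics/{t}.npz');P=pts(n,z['d']);k=(P[...,:2]-[.522,-.329])@R.T
    g=z['p'].mean(-1); b=(abs(k[...,0]+.1)<.035)&(abs(k[...,1]-.066)<.022)&(P[...,2]>.085)&(P[...,2]<.12)&(z['d']>0)
    for nm,m in(('mark',b&(g>75)&(P[...,2]>.101)),('dark',b&(g<32))):
        print(n,nm,m.sum(),np.round(np.median(P[m],0),4),np.round(np.percentile(k[m],[5,50,95],axis=0).T,4).tolist())
    top=(P[...,2]>.160)&(P[...,2]<.172)&(k[...,0]>-.05)&(abs(k[...,0])<.2)&(abs(k[...,1])<.12)
    q=cv2.minAreaRect(P[top][:,:2].astype(np.float32)*1000);print(q)
t=get_state()['tool_pos'];print(t)
E
```

```text
scene mark 10 [ 0.427  -0.2412  0.1063] [[-0.1142, -0.1095, -0.1057], [0.0645, 0.0678, 0.07]]
scene dark 148 [ 0.4378 -0.2396  0.105 ] [[-0.1176, -0.0987, -0.0836], [0.0598, 0.0719, 0.0794]]
((561.3004150390625, -334.2477722167969), (201.3954620361328, 178.91685485839844), 79.07125854492188)
side mark 17 [ 0.4281 -0.2398  0.1066] [[-0.1147, -0.1092, -0.0665], [0.0623, 0.0701, 0.0874]]
side dark 91 [ 0.4343 -0.2511  0.1032] [[-0.118, -0.1011, -0.0847], [0.0552, 0.0588, 0.0727]]
((559.5012817382812, -339.1089172363281), (201.87998962402344, 177.9470672607422), 78.65010070800781)
[ 0.57514859 -0.33843155  0.28030705]
```

```bash
python3 -m pendant '{"fingers":[-1,-1,-1,-1,-1,-1,-1,-1,-1],"linear":[[-1,0.6,0],[-1,0.6,0],[-1,0.6,-0.2],[-1,0.6,-0.5],[-1,0.6,-0.6],[-0.2,0.2,-1],[0,0,-1],[0,0,-0.4],[0,0,0]],"twist":[0,0,0,0,0,0,0,0,0]}'; python3 -c "
from h import *
print((np.array([.418,-.2405,.12])-get_state()['tool_pos'])/.03)"
```

```text
clock: 5.5
tool_pos: [0.4074, -0.2347, 0.1504]
ee_rot: [[0.98, -0.198, -0.02], [-0.197, -0.98, 0.028], [-0.025, -0.023, -0.999]]
contact_force: [0.7, -0.6, -0.4]
finger_gap: 0.0
[ 0.3523677  -0.19499822 -1.01191546]
```

```bash
python3 -m pendant '{"fingers":[-1,-1,-1,-1],"linear":[[0.35,-0.2,-0.5],[0,0,-0.5],[0,0,0],[0,0,0]],"twist":[0,0,0,0]}'; python3 -c "
from h import *
print((np.array([.418,-.2405,.12])-get_state()['tool_pos'])/.03)"
```

```text
clock: 5.9
tool_pos: [0.4193, -0.2416, 0.1216]
ee_rot: [[0.98, -0.198, -0.019], [-0.197, -0.98, 0.027], [-0.024, -0.023, -0.999]]
contact_force: [0.2, -0.6, -0.6]
finger_gap: -0.003
[-0.04216472  0.03783121 -0.05227104]
```

```bash
python3 -m pendant '{"fingers":[-1,-1,-1,-1],"linear":[[0,0,-0.3],[0,0,-0.2],[0,0,-0.1],[0,0,0]],"twist":[0,0,0,0]}'; python3 -m pendant '{"fingers":[-1,-1,-1],"linear":[[0,0,-0.1],[0,0,-0.1],[0,0,0]],"twist":[0,0,0]}'
```

```text
clock: 6.3
tool_pos: [0.42, -0.2424, 0.1046]
ee_rot: [[0.98, -0.198, -0.017], [-0.197, -0.98, 0.025], [-0.022, -0.021, -1.0]]
contact_force: [-0.5, 0.5, 0.0]
finger_gap: -0.0
clock: 6.6
tool_pos: [0.4207, -0.2429, 0.1018]
ee_rot: [[0.98, -0.197, -0.016], [-0.197, -0.98, 0.024], [-0.02, -0.021, -1.0]]
contact_force: [-1.4, 0.9, 1.9]
finger_gap: -0.002
```

```bash
python3 -m pendant '{"fingers":[-1,-1],"linear":[[-0.08,0.04,-0.12],[0,0,-0.05]],"twist":[0,0]}';python3 -m pendant '{"fingers":[-1,-1],"linear":[[0,0,-0.12],[0,0,-0.05]],"twist":[0,0]}'
```

```text
clock: 6.8
tool_pos: [0.4211, -0.2431, 0.1014]
ee_rot: [[0.98, -0.197, -0.01], [-0.197, -0.98, 0.021], [-0.014, -0.018, -1.0]]
contact_force: [-11.4, 5.6, 14.3]
finger_gap: 0.0
clock: 7.0
tool_pos: [0.421, -0.2431, 0.1014]
ee_rot: [[0.98, -0.197, -0.01], [-0.196, -0.98, 0.021], [-0.014, -0.018, -1.0]]
contact_force: [-9.6, 5.3, 13.2]
finger_gap: -0.001
```

```bash
python3 -m pendant '{"fingers":[-1,-1,-1,-1,-1],"linear":[[0,0,0.3],[0,0,1],[-1,0,1],[-1,0,1],[-0.5,0,0.5]],"twist":[0,0,0,0,0]}'
python3 - <<'E'
from h import *
a,da=snap('scene','s3');b,db=snap('side','d3')
o=np.load('pics/s2.npz')['p']
cv2.imwrite('pics/c3.png',np.hstack([cv2.resize(x[y:y+50,X:X+50],(260,260),interpolation=2) for x,y,X in((o,210,255),(a,210,255),(b,165,165))])[:,:,::-1])
R=np.array([[.982,-.19],[.19,.982]])
for t in('s2','s3'):
    z=np.load(f'pics/{t}.npz');P=pts('scene',z['d']);k=(P[...,:2]-[.522,-.329])@R.T
    for x in np.arange(-.12,-.078,.006):
        m=(abs(k[...,0]-x)<.003)&(abs(k[...,1]-.067)<.006)&(P[...,2]<.13);print(t,round(x,3),m.sum(),np.round(np.median(P[m][:,2]),4))
E
```

```text
clock: 7.5
tool_pos: [0.3435, -0.2413, 0.217]
ee_rot: [[0.981, -0.194, -0.014], [-0.194, -0.981, 0.023], [-0.018, -0.02, -1.0]]
contact_force: [0.1, -0.3, -0.2]
finger_gap: -0.002
s2 -0.12 25 0.0982
s2 -0.114 14 0.1074
s2 -0.108 9 0.1056
s2 -0.102 10 0.1048
s2 -0.096 16 0.105
s2 -0.09 14 0.1058
s2 -0.084 11 0.1076
s3 -0.12 17 0.0971
s3 -0.114 17 0.1013
s3 -0.108 15 0.1031
s3 -0.102 13 0.1038
s3 -0.096 19 0.1057
s3 -0.09 13 0.1107
s3 -0.084 9 0.1123
```

View pics/c3.png

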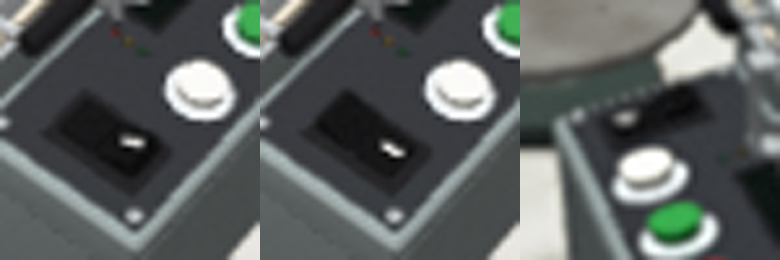

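```bash
python3 -m pendant '{"fingers":[-1,-1,-1,-1,-1,-1,-1],"linear":[[0.4,-1,0],[0.6,-1,0],[0.6,-1,-0.5],[0.4,0,-0.8],[0,0,-0.6],[0,0,-0.4],[0,0,0]],"twist":[0,0,0,0,0,0,0]}'; python3 -c "
from h import *
print((np.array([.406,-.332,.118])-get_state()['tool_pos'])/.03)"
```

```text
clock: 8.3
tool_pos: [0.4092, -0.3346, 0.1397]
ee_rot: [[0.981, -0.196, -0.01], [-0.196, -0.98, 0.023], [-0.014, -0.02, -1.0]]
contact_force: [-0.1, -0.8, 0.6]
finger_gap: -0.002
[-0.1082984   0.08569525 -0.72455995]
```

```bash
python3 -m pendant '{"fingers":[-1,-1,-1,-1],"linear":[[-0.13,0.09,-0.4],[0,0,-0.4],[0,0,-0.1],[0,0,0]],"twist":[0,0,0,0]}'; python3 -m pendant '{"fingers":[-1,-1,-1],"linear":[[0,0,-0.1],[0,0,-0.1],[0,0,-0.05]],"twist":[0,0,0]}'
```

```text
clock: 8.7
tool_pos: [0.4053, -0.3312, 0.1114]
ee_rot: [[0.981, -0.195, -0.009], [-0.195, -0.981, 0.022], [-0.013, -0.02, -1.0]]
contact_force: [0.4, -0.4, 0.2]
finger_gap: 0.003
clock: 9.0
tool_pos: [0.4063, -0.332, 0.1053]
ee_rot: [[0.981, -0.195, -0.007], [-0.195, -0.981, 0.02], [-0.01, -0.018, -1.0]]
contact_force: [-0.3, 1.6, 1.6]
finger_gap: 0.001
```

```bash
python3 -m pendant '{"fingers":[-1,-1],"linear":[[0,0,-0.1],[0,0,-0.05]],"twist":[0,0]}'; python3 -m pendant '{"fingers":[-1,-1],"linear":[[0,0,-0.1],[0,0,-0.1]],"twist":[0,0]}';python3 -m pendant '{"fingers":[-1,-1,-1,-1],"linear":[[0,0,-0.1],[0,0,-0.1],[0,0,-0.1],[0,0,-0.1]],"twist":[0,0,0,0]}'
```

```text
clock: 9.2
tool_pos: [0.4069, -0.3323, 0.1019]
ee_rot: [[0.981, -0.195, -0.005], [-0.195, -0.981, 0.019], [-0.009, -0.018, -1.0]]
contact_force: [-3.3, 3.8, 10.8]
finger_gap: 0.003
clock: 9.4
tool_pos: [0.4072, -0.3325, 0.1011]
ee_rot: [[0.981, -0.195, -0.005], [-0.195, -0.981, 0.019], [-0.009, -0.018, -1.0]]
contact_force: [-15.1, 13.0, 33.5]
finger_gap: -0.001
clock: 9.8
tool_pos: [0.4071, -0.3325, 0.1013]
ee_rot: [[0.981, -0.194, -0.006], [-0.193, -0.981, 0.019], [-0.01, -0.017, -1.0]]
contact_force: [-11.2, 11.3, 27.4]
finger_gap: -0.001
```

```bash
python3 -m pendant '{"fingers":[-1,-1,-1,-1,-1,-1,-1],"linear":[[0,0,0.1],[0,0,0.4],[0,0,1],[0,0,1],[-1,0,1],[-1,0,1],[0,0,0]],"twist":[0,0,0,0,0,0,0]}'
python3 - <<'E'
from h import *
a,da=snap('scene','s4');b,db=snap('side','d4')
cv2.imwrite('pics/c4.png',np.hstack([cv2.resize(a[100:290,150:350],(400,380)),cv2.resize(b[100:290,150:350],(400,380))])[:,:,::-1])
P=pts('scene',da)
for u,v in((305,214),(315,203),(293,227)): print(np.round(P[v-3:v+2,u-2:u+3].reshape(-1,3).max(0),4),np.round(np.load('pics/s1.npz')['d'][v,u]-da[v,u],4))
k=(P[...,:2]-[.522,-.329])@np.array([[.982,-.19],[.19,.982]]).T
for x in(-.114,-.108,-.09,-.084):
    m=(abs(k[...,0]-x)<.003)&(abs(k[...,1]-.067)<.006)&(P[...,2]<.13);print('rocker',x,np.round(np.median(P[m][:,2]),4))
m=(abs(k[...,0]+.03)<.01)&(abs(k[...,1])<.08)&(P[...,2]>.15);print('lid',np.median(P[m][:,2]))
print(get_state()['contact_force'])
E
```

```text
clock: 10.5
tool_pos: [0.3449, -0.3321, 0.2438]
ee_rot: [[0.981, -0.192, -0.007], [-0.192, -0.981, 0.017], [-0.01, -0.015, -1.0]]
contact_force: [0.6, -0.8, -0.1]
finger_gap: 0.001
[ 0.4108 -0.3244  0.1088] 0.0024
[ 0.4028 -0.3655  0.108 ] 0.0004
[ 0.4197 -0.2765  0.1076] -0.001
rocker -0.114 0.101
rocker -0.108 0.1027
rocker -0.09 0.1106
rocker -0.084 0.1128
lid 0.16583100837895126
[-0.47971287  0.16931158 -0.19354838]
```

View pics/c4.png

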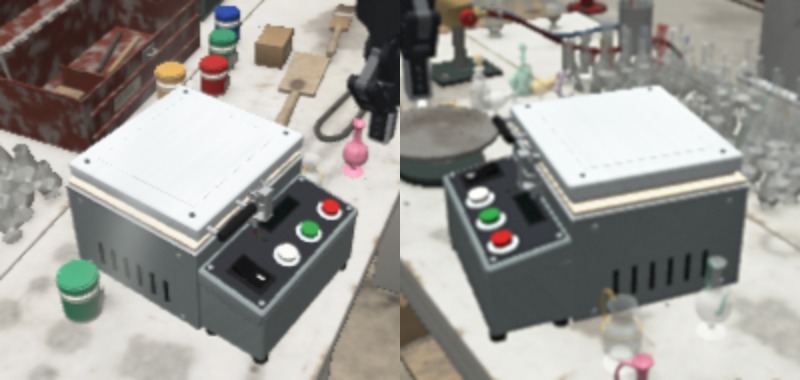

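The picture shows the lid shut with the hook over its pin, the rocker's marked end down, all keys up, and the jar, jug and cruet where they were.

```bash
python3 -c "
from cell import *
print(hand_in())"
```

```text
the job is handed in; nothing more can be done
None
```

The job is done and handed in at about 10.6 s of the 46 s allowed. I did it in the order asked, with closed fingertips only.

- **Lid:** I pushed it down about 75 mm in front of the hinge, to its hard stop, with about 33 N peak at the wrist. It stayed shut after release: its face measured flat at 0.166 m, against 0.164 m expected, which is within the calibration error.
- **Rocker:** I pressed the white-marked end with about 14 N. It snapped over and stayed on. The front end measured about 6 mm lower and the back end about 5 mm higher than before.
- **Green start key:** I pressed it until it bottomed, held it for about 0.6 s with up to 34 N at the wrist, and let go. It came back up to the same height as the red and white keys, about 0.108 m.

The last images show the white and red keys up. The jar, jug and cruet stand where they were, and the robot is touching nothing. None of these checks failed. I judged the catch from the images and from the lid staying shut, since joint values cannot be read. The vase and bottle could not be seen under the closed lid, so I did not check them after shutting it.

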